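# Holiday sweets at the door

### The job

Children are at the door for holiday sweets: take the scoop by its grip, scoop at least three sweets out of the red container with it, without touching a sweet with the fingers or spilling any outside the container, and bring the scoop over the blue evil-eye coaster. Finish holding it there in the gripper, level and still, with the pan centred over the coaster and a hand's breadth (about 10 cm) above the console, for the children to help themselves; do not put it down. Leave the coaster, the keys, the lid and the chime where they are.

Things in the scene. Friction and masses are not known exactly. Their poses are not given: they have to be found in the camera images.
- scoop: loose scoop, 110 g, standing level: aluminium pan with a white grip rising from its rear. Origin: on the flat underside; x out of the open front, z up. Pan 95 long (x -40 to +55, straight open front edge at +55), 82 wide, floor and walls 2.5 thick; sides 30 high, ending at x +43; rear wall 36 high at x -40; inside, a 12 by 10 stem at x -32. Starts left or right of the container.
- scoop_grip (a point): middle of the scoop's white grip blade, at x -42, y 0, z 104 in the scoop's frame, its axes as the scoop's. The blade is 12 thick (across y), 30 deep, spans 68 to 144 above the underside and leans 15 degrees backwards (top towards -x); pinch its thickness from above.
- scoop_pan (a point): middle of the sweets' room on the pan floor, at x +12.5, z 2.5 in the scoop's frame. Axes as the scoop's.
- container: open red plastic container, fixed. Origin: centre of its underside; x to its far end (away from the robot), z up. Outside 256 (x) by 114 (y), 62 high. Inside: walls 98 apart in y, flat floor at z 4 from x -98 to +98; both ends then ramp outwards up to x -123 / +123 at z 50, then upright. Sweets begin in the far half (x +10 to +98), near half empty.
- coaster: round blue glass evil-eye coaster (blue, white, light blue and black rings on top), diameter 100, 10 thick, loose on the console, on the other side of the container than the scoop. Origin: centre of its underside.
- lid: bystander: the container's red clip-on lid with white clips, 120 by 260, 11 thick, lying loose beyond the container. Origin: centre of its underside.
- key_a: bystander: loose brass key, 65 long, 5 thick, flat on the console between the robot and the container. Origin: middle of its underside.
- key_b: bystander: loose steel key, 65 long, 5 thick, flat on the console between the robot and the container. Origin: middle of its underside.
- chime_bell: bystander: round chrome doorbell chime, diameter 76, fixed to the console at the far left, with a turning knob on top (66 high in all). Origin: centre of its underside.
- chime (a joint): turn of the chime's knob, rad, 0 at rest; grows clockwise seen from above.
- sweet0: orange boiled sweet, a hard, slippery, flattened round drop, diameter 22, 18 high, 11 g, starting flat on the container's floor. Origin: its centre.
- sweet1: yellow boiled sweet, a hard, slippery, flattened round drop, diameter 22, 18 high, 11 g, starting flat on the container's floor. Origin: its centre.
- sweet2: green boiled sweet, a hard, slippery, flattened round drop, diameter 22, 18 high, 11 g, starting flat on the container's floor. Origin: its centre.
- sweet3: orange boiled sweet, a hard, slippery, flattened round drop, diameter 22, 18 high, 11 g, starting flat on the container's floor. Origin: its centre.
- sweet4: yellow boiled sweet, a hard, slippery, flattened round drop, diameter 22, 18 high, 11 g, starting flat on the container's floor. Origin: its centre.
- sweet5: white boiled sweet, a hard, slippery, flattened round drop, diameter 22, 18 high, 11 g, starting flat on the container's floor. Origin: its centre.
- sweet6: green boiled sweet, a hard, slippery, flattened round drop, diameter 22, 18 high, 11 g, starting flat on the container's floor. Origin: its centre.

How it is judged:
By the outcome, as a careful person would: the job done as asked, in the order asked, and still so for the second after the job is handed in, while the arm keeps its last pose, push and grip.
It also fails if it takes over 58 s, if anything falls off the work surface, if the arm or the gripper's body presses on something with over 40 N, if the wrist force passes 120 N, or if a joint passes its speed limit or range.

### The arm

A 7-joint arm with a two-finger parallel gripper is mounted at the origin on the work surface. World frame = base frame: x ahead of the robot, y to its left, z up, the work surface at z = 0. Lengths are in mm, angles in rad, forces in N, time in s.
With the tool pointing down it reaches from about 425 to 875 mm from the base axis. Payload 4.7 kg.
Tool frame: the origin (TCP) lies between the finger pads; the fingertips stand 17 mm ahead of it and the grasp point (between the pads) lies 2 mm behind it; z points along the fingers, y is the line along which they close (so a half turn about z gives the same grasp; the last joint's range is limited). The gripper opens to 85 mm and grips with 20 to 120 N. Pads are 22 mm wide; open, the fingers measure 114 mm over their backs; the gripper's body (76 mm by 85 mm) begins 54 mm behind the grasp point. The pads swing forward as they close: fully open they stand 13 mm farther back than shut.
Start: joints at [1.221, 0.321, -0.07, 1.45, 0.023, 1.371, -0.057], TCP at [231.27, -607.484, 248.349] pointing down, gripper open.
Joint ranges: [-2.86, 2.86], [-0.3, 2.09], [-1.38, 1.24], [0.06, 2.45], [-1.56, 4.7], [0.09, 2.05], [-2.69, 2.69]. Speed limits (rad/s): [2.57, 2.57, 3.14, 3.14, 3.14, 3.14, 3.14].

### API

Orientations are given as a unit quaternion [x, y, z, w].
In Python, from rig import env gives the robot as it stands. The module is installed in compiled form; this text tells all that it offers.
- The arm moves only by the tool servo_tool, never from a script. Its arguments are lists of equal length, an entry for each row: "grip": the closure, from 0 (fully open) to 1 (shut); "linear": the shift along the tool's x, y, z each as a share of 40 cm, from -1 to 1, a list of three; "angular": the turn, a rotation vector about the tool's x, y, z each as a share of pi rad, from -1 to 1, a list of three. A call has 1 to 5 rows; each row is the pose to reach, as a shift and turn from the pose commanded when the call began, along the tool's axes at that moment, turning the shorter way round; what a row does not reach only later rows make up. A row lasts 1/8 s, in which the tool goes at most 62.5 mm and 10.7 degrees, less where a joint would pass 70% of its speed; a pose out of reach is approached as far as the arm can. A call with a number of a shift or a turn outside -1 to 1 is refused whole. A call with a gripper value outside its range is refused whole. The fingers move at their own pace and stop on an object; "force" is the grip in N (left out, the last holds). Time passes only in rows, so rows that repeat a pose let the fingers close. It gives the time, the measured TCP pose, the force, the opening and the grip force at its end, in the units of the state.
- env.state(): the state, without advancing time (a new reading comes with each control period).
- env.grab_frame(name): name is "side" or "top" or "wrist"; returns (picture, depth): 480x640x3 uint8, red, green, blue; 480x640 float32, mm along the optical axis (not along the pixel's ray), 0 where there is no reading.
- env.camera_params(name): a dict with "vfov" (degrees; the focal length in pixels is half the picture's height over the tangent of half this angle, whatever the lens; pixels are square), "cx", "cy" (the principal point, pixels), "pose" (4x4, takes a point from camera to world coordinates); the wrist camera has in their place "T_tool_cam" (4x4, takes a point from camera to tool coordinates, whose origin is the TCP and whose axes are the flange's). Camera axes: x right, y down, z forward; pixel columns grow to the right and rows downward; lengths in mm; the calibration is good to about 2 mm. The wrist camera is an equidistant fisheye: a pixel r from the principal point sees the ray r / f radians off the axis. A picture is of the moment at which its call begins: read the wrist's pose just before it. camera_params takes no time and is no camera call.
- env.close_job(): hands the job in; it is judged then, once.
The state is a dict: "time": time; "joint_positions": joint angles; "joint_velocities": joint speeds; "joint_efforts": joint torques, N m; "ee_pos": TCP position; "orientation": TCP orientation; "force": force on the tool from outside, world axes, zero at the start; "torque": the same for the moment, N m; "finger_gap": opening from 0.0 (shut) to 1.0 (fully open); "grasp_force": force on a finger pad.
Only numpy, scipy, OpenCV 4.12 (cv2) and the standard library are available. Lean on these libraries where they do the work, as an engineer would, in place of code of your own. Each camera call takes 0.05 s, during which the arm holds its last target. There are 200 camera calls.

## Working session

There is one attempt and no reset: what is moved stays moved. The work goes in short steps, Python scripts to look and compute and a tool call to move; the robot and the scene stay as the last step left them, time stands still between calls to the robot, and variables do not carry over. Pictures are saved under pics/ and viewed, at most 10 in all, crops included, and the job is handed in when it is done.

Besides the shell and the picture viewer there is one more tool, called after "Emit:" as a command line: name --argument value ..., lists and objects as JSON in quotes. servo_tool: Moves the arm, as the interface text tells. Shift numbers are shares of 40 cm and turn numbers shares of pi rad, none past 1 either way. Its arguments: {"type":"object","properties":{"grip":{"type":"array"},"linear":{"type":"array"},"angular":{"type":"array"},"force":{"type":"number"}},"required":["grip","linear","angular"]}

```bash
mkdir -p pics; cat > h.py <<'E'
import numpy as np, cv2, pickle
from rig import env
from scipy.spatial.transform import Rotation as R
def snap(n,fn):
    s=env.state(); im,d=env.grab_frame(n); p=env.camera_params(n)
    cv2.imwrite(f'pics/{fn}.png',im[:,:,::-1]); pickle.dump((im,d,p,s),open(f'pics/{fn}.pkl','wb')); return im,d,p,s
def load(fn): return pickle.load(open(f'pics/{fn}.pkl','rb'))
def cloud(d,p):  # pinhole cams
    f=240/np.tan(np.radians(p['vfov'])/2); v,u=np.mgrid[:480,:640]
    c=np.stack([(u-p['cx'])/f*d,(v-p['cy'])/f*d,d],-1); T=np.array(p['pose'])
    return c@T[:3,:3].T+T[:3,3]
def ray(p,u,v,z):
    f=240/np.tan(np.radians(p['vfov'])/2);T=np.array(p['pose'])
    r=T[:3,:3]@np.array([(u-p['cx'])/f,(v-p['cy'])/f,1]);o=T[:3,3]
    return o+r*(z-o[2])/r[2]
E
python3 - <<'E'
from h import *
for n in('top','side'):
    im,d,p,s=snap(n,n+'0'); print(n,p)
print(s)
E
```

```text
top {'vfov': 55.55540941400407, 'cx': 314.5249105518452, 'cy': 243.25824591354407, 'pose': array([[ 4.85408248e-03, -9.95493481e-01,  9.47056850e-02,
         4.85936788e+02],
       [-9.99825982e-01, -3.12556990e-03,  1.83912224e-02,
         2.37815768e+01],
       [-1.80123328e-02, -9.47784770e-02, -9.95335419e-01,
         8.83893918e+02],
       [ 0.00000000e+00,  0.00000000e+00,  0.00000000e+00,
         1.00000000e+00]])}
side {'vfov': 47.73835799424277, 'cx': 326.7499901424249, 'cy': 239.4803834265525, 'pose': array([[-9.56750658e-01, -2.10507956e-01,  2.00784908e-01,
         3.43188738e+02],
       [-2.90909216e-01,  6.92131583e-01, -6.60549544e-01,
         8.45945701e+02],
       [ 8.13583679e-05, -6.90391391e-01, -7.23436051e-01,
         9.68783924e+02],
       [ 0.00000000e+00,  0.00000000e+00,  0.00000000e+00,
         1.00000000e+00]])}
{'time': 0.05, 'joint_positions': array([ 1.22106646,  0.32180919, -0.07012792,  1.45166188,  0.02259318,
        1.37078881, -0.05688852]), 'joint_velocities': array([-0.00045825, -0.00100526,  0.00019932, -0.00042039,  0.00123042,
        0.00037368,  0.00026776]), 'joint_efforts': array([ 7.02152302e-04, -4.95300078e+01, -3.84290284e-01, -3.15515935e+01,
        1.29979281e-02,  7.73373235e-03,  1.96947951e-05]), 'ee_pos': array([ 231.1121513 , -606.99296182,  247.23935177]), 'orientation': array([ 9.83491263e-01,  1.80953179e-01, -2.07869906e-04, -9.16468576e-04]), 'force': array([-1.62901416, -0.10745436, -0.3303368 ]), 'torque': array([ 0.01783375, -0.04810982, -0.00693396]), 'grasp_force': 0.0, 'finger_gap': 1.000825623720053}
```

View pics/top0.png

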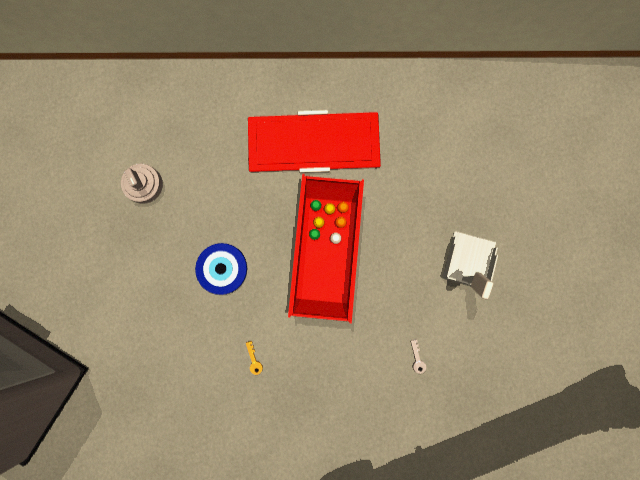

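View pics/side0.png

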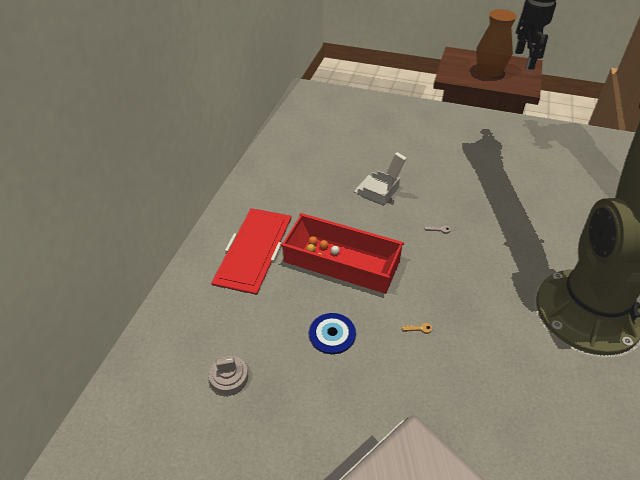

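The top view shows the scoop at the right (~(470,262), blade top ~(488,290)), container centre ~(327,250) with sweets near (328,220), and the coaster at (221,268). The side view confirms the scoop stands level, with the blade at (398,162) and the coaster at (332,332).

```bash
python3 - <<'E'
from h import *
for n in('top','side'):
    im,d,p,s=load(n+'0'); P=cloud(d,p); hsv=cv2.cvtColor(im,cv2.COLOR_RGB2HSV); H,S,V=hsv[...,0],hsv[...,1],hsv[...,2]
    X,Y,Z=P[...,0],P[...,1],P[...,2]
    ok=d>0
    print(n,'table z',np.median(Z[(X>350)&(X<450)&(abs(Y)<150)&ok]))
    # container rim
    m=(ok&((H<5)|(H>175))&(S>180)&(Z>55)&(Z<70)&(X<640)); print(m.sum())
    r=cv2.minAreaRect(P[m][:,:2].astype(np.float32)); print('cont rim',r,np.median(Z[m]))
    # lid
    m=(ok&((H<5)|(H>175))&(S>180)&(Z>3)&(Z<25)&(X>600)&(abs(Y)<200)); print('lid',cv2.minAreaRect(P[m][:,:2].astype(np.float32)))
    m=ok&(H>105)&(H<130)&(S>150)&(X>300)&(X<600)&(Y>50)&(Z<30)&(Z>3)
    c,rad=cv2.minEnclosingCircle(P[m][:,:2].astype(np.float32)); print('coaster',c,rad,np.median(Z[m]))
    # scoop
    reg=ok&(X>350)&(X<600)&(Y<-120)&(Y>-330)
    for a,b in((5,20),(20,28),(28,38),(38,60),(60,80),(80,100),(100,120),(120,138),(138,160)):
        m=reg&(Z>a)&(Z<b)
        if m.sum()>5:
            r=cv2.minAreaRect(P[m][:,:2].astype(np.float32)); print(a,b,m.sum(),P[m].mean(0).round(1),np.round(r[0],1),np.round(r[1],1),round(r[2],1),P[m].min(0).round(),P[m].max(0).round())
    # sweets
    m=ok&(S>80)&(X>450)&(X<680)&(abs(Y)<90)&(Z>3)&(Z<40)
    for nm,a,b in(('or/ye',10,35),('gr',45,80)):
        k=(m&(H>a)&(H<b)).astype(np.uint8); N,L,st,ce=cv2.connectedComponentsWithStats(k)
        for i in range(1,N):
            if st[i,4]>8: print(nm,st[i,4],np.median(P[L==i],0).round(1),P[L==i][:,2].max().round(1),ce[i].round(0))
E
```

```text
top table z 0.6653800807946482
1243
cont rim ((536.2252807617188, 20.010486602783203), (113.97909545898438, 217.23251342773438), 84.8684310913086) 62.195550014812966
lid ((713.561767578125, 41.419700622558594), (229.91407775878906, 259.4008483886719), 1.863049030303955)
coaster (476.9369201660156, 400.01123046875) 233.34698486328125 8.365060112227411
5 20 378 [ 505.6 -235.8    9.7] [ 470.9 -219.1] [238.5 191.5] 0.5 [ 351. -315.    5.] [ 590. -124.   20.]
20 28 107 [ 524.7 -251.6   24.1] [ 527.4 -253.2] [86.5 73.4] 80.2 [ 490. -302.   20.] [ 567. -205.   28.]
28 38 148 [ 519.8 -244.7   31.7] [ 524.5 -253.5] [83.  66.6] 75.1 [ 492. -301.   28.] [ 567. -206.   38.]
38 60 32 [ 500.4 -241.7   48.5] [ 502.3 -234.4] [28.4 11.8] 78.9 [ 494. -247.   38.] [ 507. -219.   59.]
60 80 40 [ 499.3 -241.2   73.1] [ 499.7 -241.6] [ 4.6 30.6] 67.3 [ 485. -250.   61.] [ 513. -237.   80.]
80 100 68 [ 497.4 -240.8   90.2] [ 496.9 -240.9] [ 8.2 34.5] 60.8 [ 480. -252.   81.] [ 511. -236.   99.]
100 120 83 [ 492.6 -239.4  110.1] [ 491.8 -239.6] [ 9.  33.5] 61.2 [ 475. -250.  100.] [ 507. -234.  120.]
120 13
[... 1225 characters left out ...]
51.   38.] [ 508. -211.   60.]
60 80 54 [ 499.1 -240.8   71.3] [ 499.2 -241.3] [12.8 30.6] 87.6 [ 484. -248.   60.] [ 514. -235.   80.]
80 100 74 [ 496.  -238.8   90.6] [ 496.5 -238.4] [10.8 33.7] 73.8 [ 479. -248.   80.] [ 512. -231.  100.]
100 120 68 [ 490.9 -237.7  110.4] [ 491.3 -237.7] [10.2 33.3] 75.4 [ 475. -246.  100.] [ 507. -230.  120.]
120 138 84 [ 484.8 -236.7  130.3] [ 485.6 -239.3] [19.5 31.9] 67.1 [ 470. -249.  120.] [ 502. -226.  138.]
138 160 23 [ 489.2 -240.7  141. ] [ 486.8 -240.5] [12.2 21.9] 73.2 [ 476. -248.  139.] [ 497. -233.  145.]
or/ye 17 [638.8 -12.4  21.4] 26.7 [313. 238.]
or/ye 29 [609.8  -6.   18.3] 25.6 [324. 244.]
or/ye 54 [635.3  15.   19.6] 25.6 [311. 247.]
```

```bash
python3 - <<'E'
from h import *
for n in('top','side'):
    im,d,p,s=load(n+'0'); P=cloud(d,p); hsv=cv2.cvtColor(im,cv2.COLOR_RGB2HSV); H,S,V=hsv[...,0],hsv[...,1],hsv[...,2]
    def blob(m,lo,hi):
        N,L,st,ce=cv2.connectedComponentsWithStats(m.astype(np.uint8)); out=[(L==i) for i in range(1,N) if lo<st[i,4]<hi]; return sorted(out,key=lambda a:-a.sum())
    for m in blob((H>105)&(H<130)&(S>150),300,5000):
        c=cv2.findContours(m.astype(np.uint8),0,2)[0][0][:,0]; q=np.array([ray(p,u,v,9)[:2] for u,v in c]); print(n,'coaster ell',cv2.fitEllipse(q.astype(np.float32)))
    red=((H<5)|(H>175))&(S>180)
    for m in blob(red,1500,99999)[:2]:
        c=cv2.findContours(m.astype(np.uint8),0,2)[0][0][:,0]; hull=cv2.convexHull(c)
        q=np.array([ray(p,u,v,62)[:2] for u,v in c]).astype(np.float32); print(n,'red outline z62',cv2.minAreaRect(q),'z11',cv2.minAreaRect(np.array([ray(p,u,v,11)[:2] for u,v in c]).astype(np.float32)))
    X,Y,Z=P[...,0],P[...,1],P[...,2]
    Pm=P[red&(Z>57)&(Z<67)&(d>0)]; # rim
    print('rim',cv2.minAreaRect(Pm[:,:2].astype(np.float32)))
    w=(V>150)&(S<60)&(X>540)&(X<640)&(abs(Y)<60)&(Z>5)&(Z<40); print('white',w.sum(),np.median(P[w],0).round(1))
    b=(V>130)&(S<40)&(X>420)&(X<640)&(Y<-170)&(Y>-330)
    m=blob(b,50,9999); 
    for k in m[:3]: print('scoop blob',k.sum(),P[k].mean(0).round(),np.argwhere(k).min(0),np.argwhere(k).max(0))
im=load('top0')[0][215:315,425:525]; s=load('side0')[0][140:215,345:420]
a=cv2.resize(im,(400,400),interpolation=0); b=cv2.resize(s,(400,400),interpolation=0)
cv2.imwrite('pics/crop0.png',np.hstack([a,b])[:,:,::-1])
E
```

```text
top coaster ell ((520.1593627929688, 220.47608947753906), (96.14115142822266, 97.4564208984375), 1.199116587638855)
top red outline z62 ((557.9653930664062, 18.05609893798828), (114.1116943359375, 260.4111022949219), 84.82032012939453) z11 ((562.434814453125, 17.70083999633789), (121.19254302978516, 276.5700988769531), 84.82032012939453)
top red outline z62 ((753.579833984375, 42.263587951660156), (104.74735260009766, 242.64431762695312), 2.005547285079956) z11 ((770.1875, 43.41041564941406), (111.24713134765625, 257.7008056640625), 2.0055434703826904)
rim ((557.7030639648438, 18.069103240966797), (114.06310272216797, 260.2857666015625), 84.82687377929688)
white 40 [579.9  -1.   22.1]
scoop blob 1370 [ 549. -259.    4.] [232 448] [279 495]
scoop blob 84 [ 482. -242.  140.] [282 483] [297 492]
side coaster ell ((520.6126098632812, 224.71194458007812), (95.44507598876953, 99.69072723388672), 19.361726760864258)
side red outline z62 ((555.5631103515625, 41.194366455078125), (157.76437377929688, 265.9014587402344), 84.67659759521484) z11 ((567.5076293945312, -4.067054748535156), (166.637451171875, 280.8564453125), 84.67659759521484)
side red outline z62 ((747.3023681640625, 91.32925415039062), (104.16937255859375, 246.22549438476562), 2.006664276123047) z11 ((770.0308227539062, 48.887596130371094), (110.0281982421875, 260.0739440917969), 2.0066659450531006)
rim ((557.0405883789062, 19.67828369140625), (120.85001373291016, 258.69244384765625), 84.3604507446289)
white 36 [579.4   3.6  21. ]
scoop blob 492 [ 563. -267.    4.] [171 343] [195 388]
scoop blob 246 [ 495. -191.    0.] [200 361] [219 414]
scoop blob 71 [ 607. -190.    0.] [195 333] [204 355]
```

View pics/crop0.png

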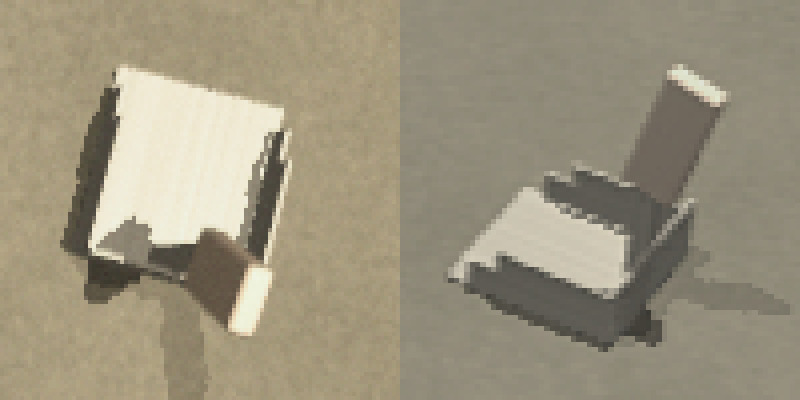

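The crop shows, on the left, the pan's front edge from (454.5,231.8) to (496,241.8) in the top picture and the blade's top centred at (487.3,289.5). On the right, the blade's top is centred near side pixel (475.. crop)/(396,156).

```bash
python3 - <<'E'
from h import *
p=load('top0')[2]; q=load('side0')[2]
a=ray(p,454.5,231.8,2);b=ray(p,496.2,241.8,2); print(a,b,np.linalg.norm(a-b),np.degrees(np.arctan2((a-b)[1],(a-b)[0]))-90,(a+b)/2)
print('blade top',ray(p,487.3,289.5,144),'edges',ray(p,489.9,281,144),ray(p,484.7,298,144))
k=75/400
for u,v in((682,66),(729,100),(708,106),(667,78)): print('side bt',ray(q,345+(u-400)*k,140+v*k,144).round(1))
# two-view height of blade top centre
def line(p,u,v):
    f=240/np.tan(np.radians(p['vfov'])/2);T=np.array(p['pose']);r=T[:3,:3]@np.array([(u-p['cx'])/f,(v-p['cy'])/f,1]);return T[:3,3],r/np.linalg.norm(r)
o1,r1=line(p,487.3,289.5);o2,r2=line(q,345+(697-400)*k,140+87*k)
t=np.linalg.lstsq(np.stack([r1,-r2],1),o2-o1,rcond=None)[0]; print('tri',o1+t[0]*r1,o2+t[1]*r2)
E
```

```text
[ 593.01246429 -231.19746987    2.        ] [ 573.77933282 -310.82920345    2.        ] 81.9214644596053 -13.578374311907936 [ 583.39589856 -271.01333666    2.        ]
blade top [ 482.65632265 -240.25315303  144.        ] edges [ 496.2744204 -244.8248418  144.       ] [ 469.0829808  -235.69648914  144.        ]
side bt [ 490.1 -244.5  144. ]
side bt [ 464.3 -225.7  144. ]
side bt [ 472.6 -218.5  144. ]
side bt [ 494.9 -233.6  144. ]
tri [ 482.61202283 -243.81871123  134.0083795 ] [ 481.92094596 -243.9429925   134.0557939 ]
```

```bash
cat >> h.py <<'E'
import json
def Rt(yaw,pitch=0,roll=0):  # scoop-like frame yaw, pitch>0 = front up; tool = frame * flip about x
    return R.from_euler('ZYX',[yaw,-pitch,roll],degrees=True)*R.from_quat([1,0,0,0])
def plan(pos,rot,cmd=None,dec=3):
    if cmd is None: cmd=json.load(open('cmd.json'))
    p0,r0=np.array(cmd[0]),R.from_quat(cmd[1])
    l=np.round(r0.inv().apply(np.array(pos)-p0)/400,dec); a=np.round((r0.inv()*rot).as_rotvec()/np.pi,dec)
    p=p0+r0.apply(l*400); r=r0*R.from_rotvec(a*np.pi)
    json.dump([p.tolist(),r.as_quat().tolist()],open('cmd.json','w'))
    print('lin',l.tolist(),'ang',a.tolist(),'mm',np.linalg.norm(l*400).round(),'deg',np.degrees(np.linalg.norm(a*np.pi)).round(1),'->',p.round(1))
def where():
    s=env.state(); r=R.from_quat(s['orientation'])*R.from_quat([1,0,0,0]); y,pt,ro=r.as_euler('ZYX',degrees=True)
    print('t',round(s['time'],2),'pos',s['ee_pos'].round(1),'yaw/pitch/roll',np.round([y,-pt,ro],1),'F',s['force'].round(1),'gap',round(s['finger_gap'],3),'gf',round(s['grasp_force'],1),'q',s['joint_positions'].round(2))
E
python3 - <<'E'
from h import *
s=env.state(); where()
c=[[231.27,-607.484,248.349],s['orientation'].tolist()]
plan([350,-420,240],Rt(2),c); plan([478,-240,215],Rt(-15)); 
E
```

```text
t 0.1 pos [ 231.1 -607.   247.3] yaw/pitch/roll [20.8 -0.   0.1] F [-0.5  0.5  0.5] gap 0.995 gf 0.0 q [ 1.22  0.32 -0.07  1.45  0.02  1.37 -0.06]
lin [0.444, -0.332, 0.021] ang [-0.001, 0.0, 0.105] mm 222.0 deg 18.9 -> [ 350.  -420.2  240.2]
lin [0.335, -0.439, 0.062] ang [0.0, -0.0, 0.094] mm 222.0 deg 16.9 -> [ 477.9 -240.1  215.1]
```

Emit:
servo_tool --grip '[0, 0, 0, 0, 0]' --linear '[[0.111, -0.083, 0.005], [0.222, -0.166, 0.01], [0.333, -0.249, 0.016], [0.444, -0.332, 0.021], [0.444, -0.332, 0.021]]' --angular '[[0, 0, 0.03], [0, 0, 0.06], [-0.001, 0, 0.09], [-0.001, 0, 0.105], [-0.001, 0, 0.105]]'

```text
time: 0.72
ee_pos: [353.6, -415.3, 239.7]
orientation: [1.0, 0.021, 0.001, 0.001]
force: [-0.2, -0.2, 0.4]
finger_gap: 0.998
grasp_force: 0.0
```

Emit:
servo_tool --grip '[0, 0, 0, 0, 0]' --linear '[[0.084, -0.11, 0.015], [0.168, -0.22, 0.03], [0.25, -0.33, 0.045], [0.335, -0.439, 0.062], [0.335, -0.439, 0.062]]' --angular '[[0, 0, 0.03], [0, 0, 0.06], [0, 0, 0.094], [0, 0, 0.094], [0, 0, 0.094]]'

```text
time: 1.35
ee_pos: [480.1, -235.7, 213.9]
orientation: [0.992, -0.126, 0.0, 0.0]
force: [-0.4, -0.5, 0.0]
finger_gap: 0.998
grasp_force: 0.0
```

```bash
python3 - <<'E'
from h import *
where(); im,d,p,s=snap('wrist','w1'); print(p)
E
```

```text
t 1.35 pos [ 480.1 -235.7  213.9] yaw/pitch/roll [-14.5   0.   -0. ] F [-0.4 -0.5  0. ] gap 0.998 gf 0.0 q [ 0.73  0.11 -0.35  1.77  0.04  1.26 -1.45]
{'vfov': 65.70646984690485, 'cx': 321.02118929064585, 'cy': 240.88149972395624, 'T_tool_cam': array([[ 1.60512426e-04, -9.51553260e-01, -3.07483930e-01,
         7.98790072e+01],
       [ 9.99999965e-01,  2.17224529e-04, -1.50213667e-04,
         1.40660092e+00],
       [ 2.09729356e-04, -3.07483895e-01,  9.51553262e-01,
        -1.24789990e+02],
       [ 0.00000000e+00,  0.00000000e+00,  0.00000000e+00,
         1.00000000e+00]])}
```

View pics/w1.png

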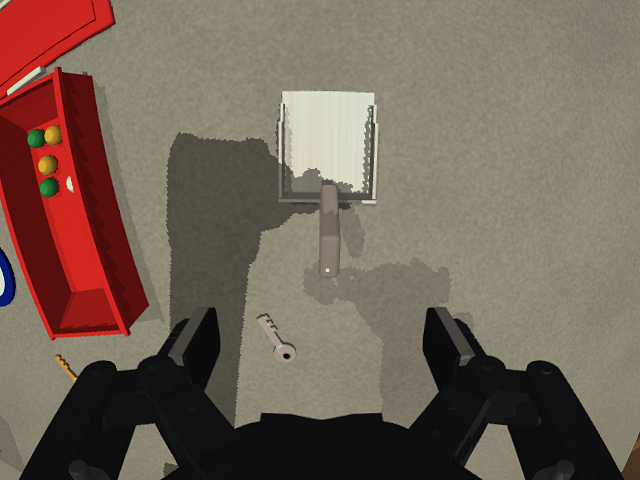

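The wrist picture shows the scoop straight ahead: front edge from (282,91) to (375,94), blade top ~(329,269), container to the left and the key (276,338) clear of the approach.

```bash
cat >> h.py <<'E'
def wline(p,s,u,v):
    f=240/np.tan(np.radians(p['vfov'])/2); x,y=u-p['cx'],v-p['cy']; r=np.hypot(x,y); th=r/f
    c=np.array([np.sin(th)*x/r,np.sin(th)*y/r,np.cos(th)]); T=np.array(p['T_tool_cam']); Q=R.from_quat(s['orientation'])
    return Q.apply(T[:3,3])+s['ee_pos'],Q.apply(T[:3,:3]@c)
def wray(p,s,u,v,z):
    o,r=wline(p,s,u,v); return o+r*(z-o[2])/r[2]
E
python3 - <<'E'
from h import *
im,d,p,s=load('w1'); t=load('top0')[2]
g=lambda u,v,z:wray(p,s,u,v,z)
a=g(281.5,91.5,2);b=g(375,94,2);print('front',a.round(1),b.round(1),np.linalg.norm(a-b),np.degrees(np.arctan2(*(a-b)[1::-1]))-90,(a+b)/2)
a=g(281,203,36);b=g(376.5,203,36);print('rear',a.round(1),b.round(1),np.linalg.norm(a-b),np.degrees(np.arctan2(*(a-b)[1::-1]))-90,(a+b)/2)
print('blade rear top',g(329,277,144),'blade top',g(329,269,144))
# two-view blade top height: wrist vs top
o1,r1=wline(p,s,329,270)
f=240/np.tan(np.radians(t['vfov'])/2);T=np.array(t['pose']);r2=T[:3,:3]@np.array([(487.3-t['cx'])/f,(289.5-t['cy'])/f,1])
k=np.linalg.lstsq(np.stack([r1,-r2],1),T[:3,3]-o1,rcond=None)[0];print('tri',o1+k[0]*r1,T[:3,3]+k[1]*r2)
hsv=cv2.cvtColor(im[225:300,300:360],cv2.COLOR_RGB2GRAY); print(hsv[5:65:4,8:52:3])
E
```

```text
front [ 595.7 -230.9    2. ] [ 573. -311.    2.] 83.26972521291671 -15.768214848144396 [ 584.34094826 -270.93466812    2.        ]
rear [ 503.  -208.7   36. ] [ 483.1 -286.    36. ] 79.85965021248242 -14.410654327741085 [ 493.03650585 -247.35185121   36.        ]
blade rear top [ 474.09076041 -240.36390923  144.        ] blade top [ 478.87820814 -241.56157321  144.        ]
tri [ 479.87863718 -241.72883534  147.94404976] [ 482.66971433 -239.17529708  147.02043246]
[[136 146 135 141  99 106 107 107 106 106  94 129 118 119 120]
 [142 142 142 142 100 106 107 108 108 107  95 125 115 122 117]
 [147 139 136 141 105 131 135 136 135 134 122 140 120 121 124]
 [143 137 146 138 110 123 128 127 127 126 111 134 138 119 119]
 [144 137 138 137 105 124 126 127 127 125 110 136 141 117 122]
 [142 136 134 143 106 125 127 126 126 126 108 137 141 136 119]
 [141 140 141 139 107 125 126 127 126 124 108 143 141 139 118]
 [142 142 136 144 108 125 127 125 125 123 106 137 140 137 143]
 [136 143 126 123 109 124 127 126 125 121 104 145 145 141 135]
 [141 142 117 122 109 124 125 126 125 119  98 141 144 137 125]
 [124 125 123 122 110 124 225 147 124 118  92 118 118 119 120]
 [123 116 118 123 109 125 125 124 123 116 112 120 122 119 118]
 [122 127 122 121 116 121 111 115 128 140 121 117 118 117 123]
 [119 121 120 120 121 126 123 126 120 137 118 124 121 121 119]
 [121 123 120 124 116 119 119 122 122 122 118 120 121 121 123]]
```

```bash
python3 - <<'E'
from h import *
where(); plan([491,-246.3,101],Rt(-15))
E
```

```text
t 1.4 pos [ 478.5 -238.9  214.1] yaw/pitch/roll [-14.7   0.   -0.2] F [-0.2  0.1  0.4] gap 0.997 gf 0.0 q [ 0.73  0.11 -0.34  1.77  0.04  1.26 -1.45]
lin [0.035, 0.006, 0.285] ang [0.0, -0.0, 0.0] mm 115.0 deg 0.0 -> [ 490.8 -246.3  101.1]
```

Emit:
servo_tool --grip '[0, 0, 0, 0, 0]' --linear '[[0.035, 0.006, 0], [0.035, 0.006, 0.07], [0.035, 0.006, 0.16], [0.035, 0.006, 0.25], [0.035, 0.006, 0.285]]' --angular '[[0, 0, 0], [0, 0, 0], [0, 0, 0], [0, 0, 0], [0, 0, 0]]'

```text
time: 2.02
ee_pos: [489.3, -248.2, 98.4]
orientation: [0.991, -0.132, -0.001, 0.001]
force: [0.5, 0.2, 0.1]
finger_gap: 0.996
grasp_force: 0.0
```

Emit:
servo_tool --grip '[0, 0.4, 0.6, 0.75, 0.85]' --linear '[[0, 0, 0], [0, 0, 0], [0, 0, 0], [0, 0, 0], [0, 0, 0]]' --angular '[[0, 0, 0], [0, 0, 0], [0, 0, 0], [0, 0, 0], [0, 0, 0]]' --force 25

```text
time: 2.65
ee_pos: [491.2, -246.5, 101.1]
orientation: [0.991, -0.13, 0.001, 0.002]
force: [-0.9, 0.5, 0.7]
finger_gap: 0.162
grasp_force: 0.2
```

Emit:
servo_tool --grip '[1, 1, 1, 1, 1]' --linear '[[0, 0, 0], [0, 0, 0], [0, 0, 0], [0, 0, 0], [0, 0, 0]]' --angular '[[0, 0, 0], [0, 0, 0], [0, 0, 0], [0, 0, 0], [0, 0, 0]]' --force 100

```text
time: 3.28
ee_pos: [490.9, -246.5, 100.6]
orientation: [0.991, -0.13, 0.0, 0.001]
force: [0.0, 0.7, 1.2]
finger_gap: 0.128
grasp_force: 97.3
```

```bash
python3 - <<'E'
from h import *
where(); plan([491,-246.3,191],Rt(-15))
E
```

```text
t 3.27 pos [ 490.9 -246.5  100.6] yaw/pitch/roll [-15.    0.1  -0.2] F [0.  0.7 1.2] gap 0.128 gf 97.3 q [ 0.71  0.25 -0.34  1.86  0.1   1.04 -1.49]
lin [0.001, 0.0, -0.225] ang [0.0, -0.0, 0.0] mm 90.0 deg 0.0 -> [ 491.2 -246.2  191.1]
```

Emit:
servo_tool --grip '[1, 1, 1, 1, 1]' --linear '[[0, 0, -0.04], [0, 0, -0.1], [0, 0, -0.17], [0.001, 0, -0.225], [0.001, 0, -0.225]]' --angular '[[0, 0, 0], [0, 0, 0], [0, 0, 0], [0, 0, 0], [0, 0, 0]]'

```text
time: 3.9
ee_pos: [492.8, -247.0, 193.5]
orientation: [0.991, -0.13, 0.003, 0.003]
force: [0.2, 0.9, -1.5]
finger_gap: 0.128
grasp_force: 97.3
```

Emit:
servo_tool --grip '[1, 1]' --linear '[[0, 0, 0], [0, 0, 0]]' --angular '[[0, 0, 0], [0, 0, 0]]'

```text
time: 4.15
ee_pos: [490.6, -246.0, 189.5]
orientation: [0.991, -0.13, -0.0, 0.001]
force: [-0.6, 0.1, -2.1]
finger_gap: 0.124
grasp_force: 97.3
```

```bash
python3 - <<'E'
from h import *
where(); w=snap('wrist','w2'); t=snap('top','t2'); sd=snap('side','s2')
c=lambda im,x,y,w,h:cv2.resize(im[y:y+h,x:x+w],(400,400))
cv2.imwrite('pics/c2.png',np.hstack([cv2.resize(w[0],(400,300)),cv2.resize(t[0][170:320,400:600],(400,300))])[:,:,::-1])
E
```

```text
t 4.15 pos [ 490.6 -246.   189.5] yaw/pitch/roll [-15.   -0.   -0.1] F [-0.6  0.1 -2.1] gap 0.124 gf 97.3 q [ 0.73  0.16 -0.34  1.77  0.06  1.22 -1.46]
```

View pics/w2.png

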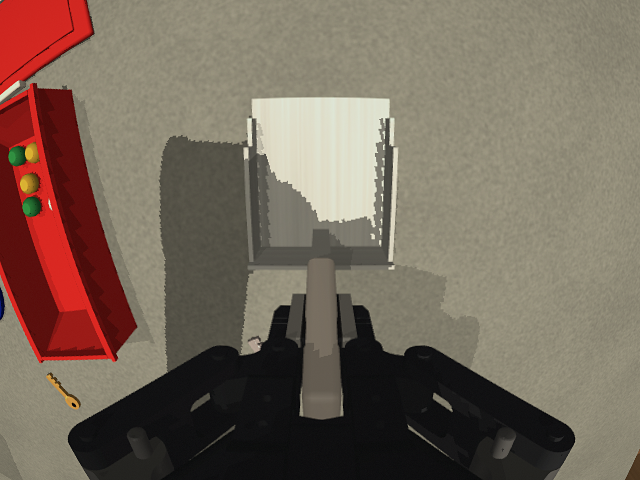

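The scoop is lifted and held square: front edge (251,98)–(390,99), rear wall at row ~266. Next I check its pitch and roll in the tool frame from the wrist depth.

```bash
cat >> h.py <<'E'
def wcloud(d,p): # tool-frame points
    f=240/np.tan(np.radians(p['vfov'])/2); v,u=np.mgrid[:480,:640]; x,y=u-p['cx'],v-p['cy']; r=np.hypot(x,y)+1e-9; th=r/f
    k=np.tan(th)/r; c=np.stack([x*k*d,y*k*d,d],-1); T=np.array(p['T_tool_cam']); return c@T[:3,:3].T+T[:3,3]
def pan_check(fn):
    im,d,p,s=load(fn); P=wcloud(d,p); m=np.zeros((480,640),bool); m[108:210,268:372]=1; m&=d>0
    A=P[m]; 
    for _ in range(3):
        k=np.c_[A[:,:2],np.ones(len(A))]; c=np.linalg.lstsq(k,A[:,2],rcond=None)[0]; e=A[:,2]-k@c; A=A[abs(e)<2*e.std()+.1]
    print('pan plane tool: slope x deg',np.degrees(np.arctan(c[0])).round(2),'slope y',np.degrees(np.arctan(c[1])).round(2),'z at x=54',(c[2]+54*c[0]).round(1),'sd',e.std().round(2))
    z=c[2]
    L=np.array([0,0,0]); return P,c
E
python3 - <<'E'
from h import *
P,c=pan_check('w2'); im,d,p,s=load('w2')
s2=dict(s); s2['orientation']=[0,0,0,1]; s2['ee_pos']=np.zeros(3)
for u,v,z in((251,98,99),(390,99,99),(247,267,66),(394,267,66)):
    print(u,v,wray(p,s2,u,v,z).round(1), P[v+4,u+3 if u<300 else u-3].round(1))
E
```

```text
pan plane tool: slope x deg 0.07 slope y 0.19 z at x=54 99.0 sd 0.59
251 98 [ 97.  -40.4  99. ] [ 94.5 -38.6  99.3]
390 99 [96.4 42.4 99. ] [93.9 40.8 99.8]
247 267 [  2.8 -40.1  66. ] [-51.4 -64.6 190.5]
394 267 [ 2.9 42.3 66. ] [-51.6  66.5 190.9]
```

```bash
cat >> h.py <<'E'
C=np.array([557.5,18.8]); CY=-5.2
def tcp(cx,cy,zu,pitch=0,yaw=CY,off=(-41.7,1.0,101.5)): # scoop pivot at front edge underside when pitched; (cx,cy)=scoop origin in container frame, zu height of origin
    r=R.from_euler('ZY',[yaw,-pitch],degrees=True); o=R.from_euler('Z',CY,degrees=True).apply([cx,cy,zu])+np.r_[C,0]
    return o+r.apply(off)
E
python3 - <<'E'
from h import *
t=tcp(-50,0,100); print(t); plan(t,Rt(CY))
E
```

```text
[466.26803323  28.106892   201.5       ]
lin [-0.237, -0.646, -0.027] ang [0.0, -0.0, -0.054] mm 275.0 deg 9.7 -> [466.4  27.9 201.5]
```

Emit:
servo_tool --grip '[1, 1, 1, 1, 1]' --linear '[[-0.03, -0.08, -0.027], [-0.08, -0.21, -0.027], [-0.13, -0.35, -0.027], [-0.18, -0.49, -0.027], [-0.22, -0.6, -0.027]]' --angular '[[0, 0, 0], [0, 0, -0.02], [0, 0, -0.04], [0, 0, -0.054], [0, 0, -0.054]]'

```text
time: 4.92
ee_pos: [467.7, 10.9, 200.6]
orientation: [0.999, -0.045, 0.0, 0.002]
force: [0.9, 0.6, -1.1]
finger_gap: 0.126
grasp_force: 97.3
```

```bash
python3 - <<'E'
from h import *
where()
# plan from commanded pose (-0.22,-0.6,-0.027 of the former) to the same target
c=[[491.2,-246.2,191.1],Rt(-15).as_quat().tolist()]; r=R.from_quat(c[1]); p=np.array(c[0])+r.apply(400*np.array([-.22,-.6,-.027])); c2=[p.tolist(),(r*R.from_rotvec([0,0,-.054*np.pi])).as_quat().tolist()]
plan(tcp(-50,0,100),Rt(CY),c2)
E
```

```text
t 4.92 pos [467.7  10.9 200.6] yaw/pitch/roll [-5.1  0.1 -0.2] F [ 0.9  0.6 -1.1] gap 0.126 gf 97.3 q [ 0.5  -0.02 -0.57  1.93 -0.01  1.22 -1.73]
lin [-0.01, -0.049, 0.001] ang [0.0, 0.0, -0.0] mm 20.0 deg 0.0 -> [466.1  28.3 201.5]
```

Emit:
servo_tool --grip '[1, 1, 1]' --linear '[[-0.01, -0.049, 0.001], [-0.01, -0.049, 0.001], [-0.01, -0.049, 0.001]]' --angular '[[0, 0, 0], [0, 0, 0], [0, 0, 0]]'

```text
time: 5.3
ee_pos: [466.2, 26.8, 200.0]
orientation: [0.999, -0.047, 0.0, 0.002]
force: [-0.8, -0.4, -2.2]
finger_gap: 0.129
grasp_force: 97.4
```

```bash
python3 - <<'E'
from h import *
where(); snap('wrist','w3')
E
```

```text
t 5.3 pos [466.2  26.8 200. ] yaw/pitch/roll [-5.3  0.  -0.2] F [-0.8 -0.4 -2.2] gap 0.129 gf 97.4 q [ 0.48 -0.02 -0.59  1.93 -0.01  1.22 -1.77]
```

View pics/w3.png

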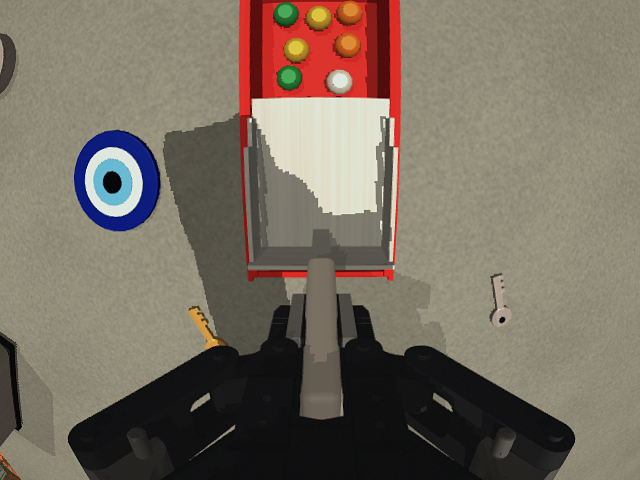

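The pan sits over the near half with the red rim visible either side (columns ~240 and ~400), the sweets ahead of the front edge (row 98), and the coaster at (113,181). Now I measure the rim and coaster from this view.

```bash
python3 - <<'E'
from h import *
im,d,p,s=load('w3'); hsv=cv2.cvtColor(im,cv2.COLOR_RGB2HSV); H,S,V=cv2.split(hsv)
red=((H<6)|(H>174))&(S>170)
fr=R.from_euler('Z',CY,degrees=True).inv()
for v in(5,30,60,85):
    u=np.where(red[v])[0]; u=u[(u>200)&(u<440)]; 
    a,b=[fr.apply(wray(p,s,x,v,62)-np.r_[C,0]) for x in(u.min()-.5,u.max()+.5)]; print(v,u.min(),u.max(),a.round(1),b.round(1),'mid y',((a+b)/2)[1].round(2),'w',(a-b)[1].round(1))
u=280; vs=np.where(red[260:300,260:290].any(1))[0]+260; print('near rim rows',vs.min(),vs.max(),fr.apply(wray(p,s,320,vs.max()+.5,62)-np.r_[C,0]).round(1))
for u in (250,320,388):
    v=np.where(red[260:300,u])[0]+260
    if len(v): print(u,v.min(),v.max(),fr.apply(wray(p,s,u,v.max()+.5,62)-np.r_[C,0]).round(1))
m=((H>105)&(H<130)&(S>150)).astype(np.uint8); c=max(cv2.findContours(m,0,2)[0],key=cv2.contourArea)[:,0]; q=np.array([wray(p,s,*k,9)[:2] for k in c]).astype(np.float32); print('coaster',cv2.fitEllipse(q))
m=d>0; P=wcloud(d,p); Q=R.from_quat(s['orientation']).apply(P.reshape(-1,3)).reshape(P.shape)+s['ee_pos']
print('rim z',np.median(Q[20:90,242:247,2]),np.median(Q[20:90,393:398,2]),'floor z',np.median(Q[40:95,312:318,2]))
E
```

```text
5 240 399 [78.7 54.9 62. ] [ 78.3 -58.3  62. ] mid y -1.72 w 113.2
30 239 399 [59.1 55.3 62. ] [ 58.7 -57.9  62. ] mid y -1.32 w 113.2
60 239 400 [36.5 55.1 62. ] [ 36.2 -58.4  62. ] mid y -1.63 w 113.5
85 239 400 [18.2 55.2 62. ] [ 17.8 -58.4  62. ] mid y -1.59 w 113.6
near rim rows 270 276 [-125.7   -1.5   62. ]
250 271 280 [-129.2   53.2   62. ]
388 270 279 [-128.8  -54.6   62. ]
coaster ((521.6580200195312, 217.34596252441406), (96.80071258544922, 99.2308349609375), 7.996521472930908)
rim z 61.26964908012195 61.22777060193425 floor z 3.273666671485117
```

```bash
python3 - <<'E'
from h import *
plan(tcp(-50,0,15),Rt(CY)); plan(tcp(-50,0,7.4,-2),Rt(CY,-2)); 
E
```

```text
lin [0.0, 0.0, 0.212] ang [0.0, 0.0, -0.0] mm 85.0 deg 0.0 -> [466.1  28.3 116.7]
lin [0.009, 0.0, 0.016] ang [-0.0, -0.011, -0.0] mm 7.0 deg 2.0 -> [469.7  28.  110.3]
```

Emit:
servo_tool --grip '[1, 1, 1, 1, 1]' --linear '[[0, 0, 0.04], [0, 0, 0.1], [0, 0, 0.16], [0, 0, 0.2], [0, 0, 0.212]]' --angular '[[0, 0, 0], [0, 0, 0], [0, 0, 0], [0, 0, 0], [0, 0, 0]]'

```text
time: 5.98
ee_pos: [465.3, 27.5, 113.9]
orientation: [0.999, -0.046, -0.001, 0.001]
force: [-0.1, -0.4, -0.5]
finger_gap: 0.127
grasp_force: 97.4
```

Emit:
servo_tool --grip '[1, 1, 1, 1, 1]' --linear '[[0, 0, 0], [0.003, 0, 0.005], [0.006, 0, 0.011], [0.009, 0, 0.016], [0.009, 0, 0.016]]' --angular '[[0, 0, 0], [0, -0.004, 0], [0, -0.008, 0], [0, -0.011, 0], [0, -0.011, 0]]'

```text
time: 6.6
ee_pos: [469.9, 27.6, 108.8]
orientation: [0.999, -0.046, -0.017, 0.001]
force: [0.1, -0.8, -1.8]
finger_gap: 0.132
grasp_force: 97.4
```

```bash
python3 - <<'E'
from h import *
where()
for cx in (-25,0,20,37): plan(tcp(cx,0,5.9,-2),Rt(CY,-2)); 
E
```

```text
t 6.6 pos [469.9  27.6 108.8] yaw/pitch/roll [-5.3 -2.  -0.2] F [ 0.1 -0.8 -1.8] gap 0.132 gf 97.4 q [ 0.46  0.13 -0.6   2.    0.07  1.07 -1.84]
lin [0.063, 0.0, 0.002] ang [-0.0, -0.0, -0.0] mm 25.0 deg 0.0 -> [494.8  25.6 108.6]
lin [0.062, 0.0, -0.003] ang [-0.0, -0.0, -0.0] mm 25.0 deg 0.0 -> [519.5  23.4 109. ]
lin [0.05, 0.0, -0.001] ang [-0.0, -0.0, -0.0] mm 20.0 deg 0.0 -> [539.4  21.5 108.7]
lin [0.043, 0.0, -0.002] ang [-0.0, -0.0, -0.0] mm 17.0 deg 0.0 -> [556.6  19.9 108.9]
```

Emit:
servo_tool --grip '[1, 1, 1, 1, 1]' --linear '[[0, 0, 0.003], [0.01, 0, 0.006], [0.025, 0, 0.006], [0.044, 0, 0.005], [0.063, 0, 0.004]]' --angular '[[0, 0, 0], [0, 0, 0], [0, 0, 0], [0, 0, 0], [0, 0, 0]]'

```text
time: 7.22
ee_pos: [493.8, 25.7, 107.8]
orientation: [0.999, -0.046, -0.018, 0.001]
force: [-7.7, 1.5, 10.7]
finger_gap: 0.127
grasp_force: 99.2
```

```bash
python3 - <<'E'
from h import *
where(); snap('wrist','w4'); snap('top','t4')
import json
c=json.load(open('cmd.json')); r=Rt(CY,-2); p=tcp(-50,0,7.4,-2)
E
```

```text
t 7.22 pos [493.8  25.7 107.8] yaw/pitch/roll [-5.2 -2.1 -0.2] F [-7.7  1.5 10.7] gap 0.127 gf 99.2 q [ 0.45  0.18 -0.59  1.95  0.11  1.08 -1.86]
```

View pics/w4.png

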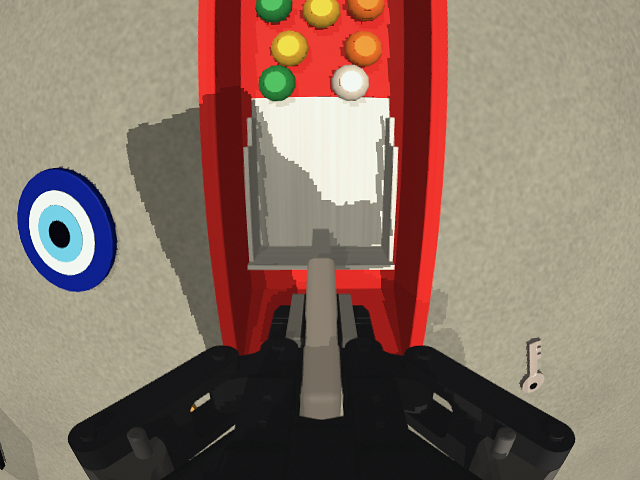

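The pan touches the floor (about 12 N down) and its front edge (row 98) has reached the first sweets, green (277,83) and white (350,82). The walls are clear on both sides. I push on with slightly less downforce.

Emit:
servo_tool --grip '[1, 1, 1, 1, 1]' --linear '[[0.01, 0, -0.002], [0.022, 0, -0.002], [0.034, 0, -0.003], [0.046, 0, -0.003], [0.058, 0, -0.004]]' --angular '[[0, 0, 0], [0, 0, 0], [0, 0, 0], [0, 0, 0], [0, 0, 0]]'

```text
time: 7.95
ee_pos: [517.5, 23.4, 107.9]
orientation: [0.999, -0.046, -0.018, 0.001]
force: [-3.6, 0.2, 3.6]
finger_gap: 0.129
grasp_force: 98.5
```

Emit:
servo_tool --grip '[1, 1, 1, 1, 1]' --linear '[[0.012, 0, 0], [0.024, 0, -0.001], [0.036, 0, -0.001], [0.048, 0, -0.002], [0.058, 0, -0.002]]' --angular '[[0, 0, 0], [0, 0, 0], [0, 0, 0], [0, 0, 0], [0, 0, 0]]'

```text
time: 8.57
ee_pos: [540.3, 21.2, 107.9]
orientation: [0.999, -0.046, -0.018, 0.001]
force: [-7.4, 0.2, 11.8]
finger_gap: 0.123
grasp_force: 98.7
```

```bash
python3 - <<'E'
from h import *
where(); snap('wrist','w5'); snap('top','t5')
E
```

```text
t 8.57 pos [540.3  21.2 107.9] yaw/pitch/roll [-5.3 -2.1 -0.2] F [-7.4  0.2 11.8] gap 0.123 gf 98.7 q [ 0.42  0.28 -0.57  1.84  0.16  1.1  -1.88]
```

View pics/w5.png

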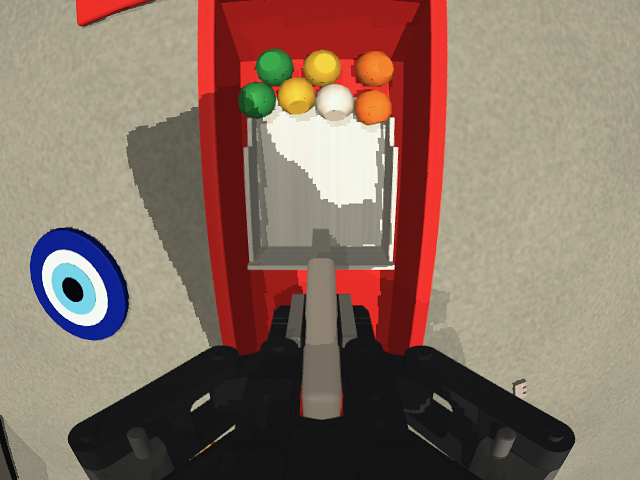

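Yellow (297,97), white (335,102) and orange (374,107) are riding onto the front lip. Green (258,100) is in front of the left wall end, and three more lie ahead by the far ramp. I push on slowly.

Emit:
servo_tool --grip '[1, 1, 1, 1, 1]' --linear '[[0.008, 0, -0.001], [0.015, 0, -0.002], [0.022, 0, -0.002], [0.029, 0, -0.003], [0.035, 0, -0.003]]' --angular '[[0, 0, 0], [0, 0, 0], [0, 0, 0], [0, 0, 0], [0, 0, 0]]'

```text
time: 9.3
ee_pos: [555.0, 19.6, 107.9]
orientation: [0.999, -0.046, -0.017, 0.001]
force: [-3.4, 0.2, 3.5]
finger_gap: 0.131
grasp_force: 97.9
```

```bash
python3 - <<'E'
from h import *
where(); im=snap('wrist','w6')[0]
cv2.imwrite('pics/w6c.png',cv2.resize(im[0:290,190:450],(520,580))[:,:,::-1])
E
```

```text
t 9.3 pos [555.   19.6 107.9] yaw/pitch/roll [-5.3 -2.  -0.2] F [-3.4  0.2  3.5] gap 0.131 gf 97.9 q [ 0.41  0.31 -0.57  1.81  0.18  1.11 -1.89]
```

View pics/w6c.png

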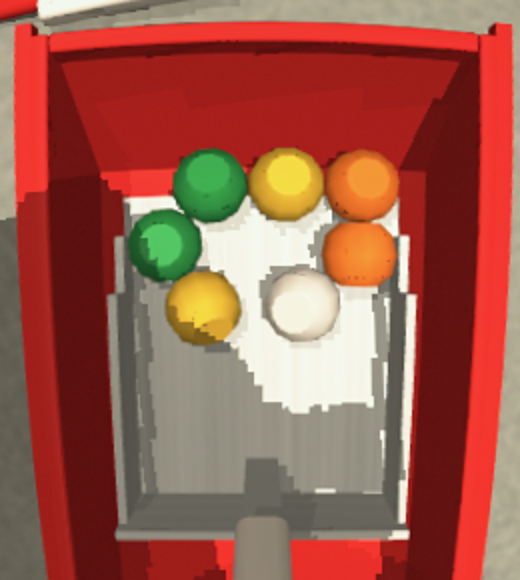

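Four sweets are fully in the pan (green, yellow, white, orange) and three more sit on the front lip against the ramp. I push the last few mm, then tilt the front up about the rear edge.

Emit:
servo_tool --grip '[1, 1, 1, 1]' --linear '[[0.006, 0, 0], [0.012, 0, -0.001], [0.016, 0, -0.001], [0.016, 0, -0.001]]' --angular '[[0, 0, 0], [0, 0, 0], [0, 0, 0], [0, 0, 0]]'

```text
time: 9.85
ee_pos: [561.6, 19.0, 108.0]
orientation: [0.999, -0.046, -0.017, 0.001]
force: [0.7, 0.7, -1.5]
finger_gap: 0.129
grasp_force: 97.6
```

```bash
python3 - <<'E'
from h import *
where(); r=Rt(CY,-2); p=np.array([469.7,28.0,110.3])+r.apply(400*np.array([.230,0,-.006])); print(p)
c=[p.tolist(),r.as_quat().tolist()]
s=env.state(); off=np.array([-41.7,1,101.5])
F=R.from_euler('Z',CY,degrees=True)
def org(p,pitch): return F.inv().apply(p-R.from_euler('ZY',[CY,-pitch],degrees=True).apply(off)-np.r_[C,0])
o=org(p,-2); print('cmd origin cont',o, 'meas',org(s['ee_pos'],-2))
rear=o+R.from_euler('Y',2,degrees=True).apply([-40,0,0]); print('rear',rear)
def t(pitch,rx,rz): 
    q=np.array([rx,o[1],rz])-R.from_euler('Y',-pitch,degrees=True).apply([-40,0,0]); return F.apply(q)+np.r_[C,0]+R.from_euler('ZY',[CY,-pitch],degrees=True).apply(off)
for k,(pi,dx,z) in enumerate(((2,0,6.5),(6,0,6.5),(10,0,6.5),(14,0,7),(14,-4,30))):
    json.dump(c,open('cmd.json','w')); plan(t(pi,rear[0]+dx,z),Rt(CY,pi))
plan(t(14,rear[0]-15,100),Rt(CY,14))
E
```

```text
t 9.85 pos [561.6  19.  108. ] yaw/pitch/roll [-5.3 -1.9 -0.2] F [ 0.7  0.7 -1.5] gap 0.129 gf 97.6 q [ 0.41  0.32 -0.57  1.79  0.19  1.12 -1.89]
[561.34896549  19.65929075 109.48778429]
cmd origin cont [41.88754351  0.20459593  6.59430633] meas [42.24097163 -0.46650626  5.14601543]
rear [1.91191043 0.20459593 7.9902862 ]
lin [-0.018, 0.0, 0.005] ang [0.0, 0.022, 0.0] mm 7.0 deg 4.0 -> [554.1  20.3 107.7]
lin [-0.035, 0.0, 0.007] ang [0.0, 0.044, 0.0] mm 14.0 deg 7.9 -> [547.3  20.9 107.2]
lin [-0.053, 0.0, 0.01] ang [0.0, 0.067, 0.0] mm 22.0 deg 12.1 -> [540.1  21.6 106.2]
lin [-0.07, 0.0, 0.013] ang [0.0, 0.089, 0.0] mm 28.0 deg 16.0 -> [533.3  22.2 105.3]
lin [-0.082, 0.0, -0.044] ang [0.0, 0.089, 0.0] mm 37.0 deg 16.0 -> [529.3  22.6 128.2]
lin [0.016, 0.0, -0.176] ang [0.0, -0.0, 0.0] mm 71.0 deg 0.0 -> [518.5  23.6 198.1]
```

Emit:
servo_tool --grip '[1, 1, 1, 1, 1]' --linear '[[-0.018, 0, 0.005], [-0.035, 0, 0.007], [-0.053, 0, 0.01], [-0.07, 0, 0.013], [-0.082, 0, -0.044]]' --angular '[[0, 0.022, 0], [0, 0.044, 0], [0, 0.067, 0], [0, 0.089, 0], [0, 0.089, 0]]'

```text
time: 10.48
ee_pos: [525.6, 21.9, 124.5]
orientation: [0.992, -0.045, 0.12, 0.008]
force: [-0.2, 0.2, -1.4]
finger_gap: 0.125
grasp_force: 97.4
```

```bash
python3 - <<'E'
from h import *
where(); im=snap('wrist','w7')[0]
cv2.imwrite('pics/w7c.png',cv2.resize(im[0:290,190:450],(520,580))[:,:,::-1])
E
```

```text
t 10.47 pos [525.6  21.9 124.5] yaw/pitch/roll [-5.2 13.8 -0.3] F [-0.2  0.2 -1.4] gap 0.125 gf 97.4 q [ 0.47  0.03 -0.6   2.08  0.1   0.81 -1.85]
```

View pics/w7c.png

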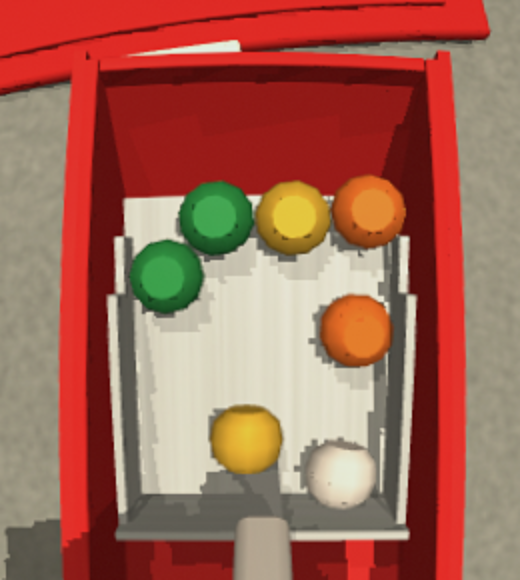

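All seven sweets are on the tilted pan; white and yellow have slid to the rear, and the front three are still near the lip. I tilt more while still inside the container so they slide back.

```bash
cat >> h.py <<'E'
F=R.from_euler('Z',CY,degrees=True)
def t(pitch,rx,rz,cy=0.2): # rear-bottom edge at container-frame rx,rz
    off=np.array([-41.7,1,101.5]); q=np.array([rx,cy,rz])-R.from_euler('Y',-pitch,degrees=True).apply([-40,0,0]); return F.apply(q)+np.r_[C,0]+R.from_euler('ZY',[CY,-pitch],degrees=True).apply(off)
E
python3 - <<'E'
from h import *
r=Rt(CY,-2); p=np.array([561.349,19.659,109.488])+r.apply(400*np.array([-.082,0,-.044]))
c=[p.tolist(),(r*R.from_rotvec(np.pi*np.array([0,.089,0]))).as_quat().tolist()]
plan(t(23,-10,30),Rt(CY,23),c)
E
```

```text
lin [-0.059, 0.0, -0.001] ang [0.0, 0.05, 0.0] mm 24.0 deg 9.0 -> [506.4  24.7 122.9]
```

Emit:
servo_tool --grip '[1, 1, 1, 1, 1]' --linear '[[-0.02, 0, 0], [-0.04, 0, -0.001], [-0.059, 0, -0.001], [-0.059, 0, -0.001], [-0.059, 0, -0.001]]' --angular '[[0, 0.017, 0], [0, 0.034, 0], [0, 0.05, 0], [0, 0.05, 0], [0, 0.05, 0]]'

```text
time: 11.15
ee_pos: [507.3, 24.3, 122.2]
orientation: [0.979, -0.045, 0.2, 0.011]
force: [-0.0, 0.4, -0.9]
finger_gap: 0.127
grasp_force: 97.5
```

Emit:
servo_tool --grip '[1, 1, 1]' --linear '[[0, 0, 0], [0, 0, 0], [0, 0, 0]]' --angular '[[0, 0, 0], [0, 0, 0], [0, 0, 0]]'

```text
time: 11.52
ee_pos: [506.7, 24.3, 121.6]
orientation: [0.979, -0.045, 0.2, 0.011]
force: [-0.1, 0.1, -0.8]
finger_gap: 0.125
grasp_force: 97.5
```

```bash
python3 - <<'E'
from h import *
where(); im=snap('wrist','w8')[0]
hsv=cv2.cvtColor(im,cv2.COLOR_RGB2HSV); H,S,V=cv2.split(hsv)
for nm,lo,hi in(('or/ye',9,35),('gr',45,80)):
    k=cv2.erode(((H>lo)&(H<hi)&(S>100)).astype(np.uint8),np.ones((5,5))); N,L,st,ce=cv2.connectedComponentsWithStats(k)
    for i in range(1,N):
        if st[i,4]>80 and st[i,0]>150 and st[i,0]<450: print(nm,ce[i].round(),st[i,4],'hue',np.median(H[L==i]))
E
```

```text
t 11.53 pos [506.7  24.3 121.6] yaw/pitch/roll [-5.2 23.1 -0.2] F [-0.1  0.1 -0.8] gap 0.125 gf 97.5 q [ 0.47 -0.12 -0.6   2.25  0.04  0.61 -1.83]
or/ye [371. 109.] 783 hue 12.0
or/ye [335. 141.] 783 hue 21.0
or/ye [330. 214.] 1531 hue 15.0
gr [297. 143.] 757 hue 65.0
gr [274. 173.] 721 hue 65.0
```

No more viewing (10 pictures used), so I continue by numbers: sweet positions in the scoop's frame from the wrist depth.

```bash
cat >> h.py <<'E'
def sweets(fn):
    im,d,p,s=load(fn); P=wcloud(d,p); X=P[...,0]-41.7+0; Y=-(P[...,1]-1); Z=101.5-P[...,2]
    H,S,V=cv2.split(cv2.cvtColor(im,cv2.COLOR_RGB2HSV))
    on=(d>0)&(X>-45)&(X<80)&(abs(Y)<60)&(Z>5)&(Z<60)
    for nm,m in(('orange',(H>6)&(H<=17)&(S>120)),('yellow',(H>17)&(H<35)&(S>120)),('green',(H>45)&(H<80)&(S>100)),('white',(V>120)&(S<45)&(X>-30)&(abs(Y)<36)&(Z>9))):
        k=cv2.erode((on&m).astype(np.uint8),np.ones((3,3))); N,L,st,ce=cv2.connectedComponentsWithStats(k)
        for i in range(1,N):
            if st[i,4]>60: 
                q=L==i; print(nm,st[i,4],'px',ce[i].round(),'scoop xyz top',np.round([np.median(X[q]),np.median(Y[q]),np.percentile(Z[q],95)],1), 'x',X[q].min().round(),X[q].max().round(),'y',Y[q].min().round(),Y[q].max().round())
E
python3 -c "
from h import *
sweets('w7');print();sweets('w8')"
```

```text
orange 898 px [374. 105.] scoop xyz top [ 49.  -29.4  21. ] x 40.0 59.0 y -40.0 -21.0
orange 855 px [368. 165.] scoop xyz top [ 15.2 -26.5  21.9] x 6.0 24.0 y -37.0 -18.0
yellow 897 px [336. 109.] scoop xyz top [46.7 -8.6 21. ] x 37.0 56.0 y -18.0 1.0
yellow 838 px [313. 219.] scoop xyz top [-15.4   4.1  24. ] x -26.0 -8.0 y -5.0 14.0
green 896 px [298. 109.] scoop xyz top [46.7 12.1 21. ] x 38.0 56.0 y 3.0 22.0
green 869 px [273. 138.] scoop xyz top [30.8 26.3 21.1] x 21.0 40.0 y 17.0 36.0
white 267 px [363. 235.] scoop xyz top [-24.8 -24.6  24.1] x -30.0 -20.0 y -30.0 -19.0

orange 903 px [371. 109.] scoop xyz top [ 46.6 -28.   21.1] x 37.0 57.0 y -38.0 -19.0
orange 869 px [347. 208.] scoop xyz top [ -9.1 -15.2  23.7] x -19.0 -1.0 y -25.0 -6.0
yellow 858 px [335. 141.] scoop xyz top [28.6 -8.2 21. ] x 19.0 38.0 y -18.0 1.0
yellow 824 px [313. 220.] scoop xyz top [-15.8   4.6  23.7] x -26.0 -8.0 y -5.0 14.0
green 865 px [297. 143.] scoop xyz top [27.6 12.7 21.2] x 18.0 37.0 y 3.0 22.0
green 843 px [274. 173.] scoop xyz top [10.9 26.1 21.2] x 1.0 20.0 y 17.0 36.0
white 239 px [364. 235.] scoop xyz top [-24.9 -25.3  23.9] x -29.0 -21.0 y -30.0 -21.0
white 252 px [321. 246.] scoop xyz top [-26.7  -1.   49.1] x -27.0 -26.0 y -5.0 4.0
```

Emit:
servo_tool --grip '[1, 1, 1, 1, 1]' --linear '[[0, 0, 0], [0, 0, 0], [0, 0, 0], [0, 0, 0], [0, 0, 0]]' --angular '[[0, 0, 0], [0, 0, 0], [0, 0, 0], [0, 0, 0], [0, 0, 0]]'

```text
time: 12.2
ee_pos: [506.4, 24.2, 121.6]
orientation: [0.979, -0.045, 0.2, 0.011]
force: [-0.5, -0.0, -1.4]
finger_gap: 0.129
grasp_force: 97.5
```

Emit:
servo_tool --grip '[1, 1, 1, 1, 1]' --linear '[[0, 0, 0], [0, 0, 0], [0, 0, 0], [0, 0, 0], [0, 0, 0]]' --angular '[[0, 0, 0], [0, 0, 0], [0, 0, 0], [0, 0, 0], [0, 0, 0]]'

```text
time: 12.82
ee_pos: [506.4, 24.2, 121.6]
orientation: [0.979, -0.045, 0.2, 0.011]
force: [-0.2, -0.4, -1.3]
finger_gap: 0.13
grasp_force: 97.5
```

```bash
python3 -c "
from h import *
snap('wrist','w9');sweets('w9'); json.dump([[506.4,24.7,122.9],Rt(CY,23).as_quat().tolist()],open('cmd0.json','w'))
c=json.load(open('cmd.json')); print(c[0]); where()
plan(t(23,-15,110),Rt(CY,23))"
```

```text
orange 900 px [371. 109.] scoop xyz top [ 46.8 -28.1  21. ] x 37.0 57.0 y -38.0 -19.0
orange 876 px [347. 208.] scoop xyz top [ -8.8 -15.4  23.7] x -19.0 -1.0 y -25.0 -6.0
yellow 875 px [335. 141.] scoop xyz top [28.5 -8.2 20.9] x 19.0 38.0 y -18.0 1.0
yellow 806 px [313. 220.] scoop xyz top [-15.7   4.   24. ] x -26.0 -8.0 y -5.0 14.0
green 867 px [297. 143.] scoop xyz top [27.5 12.7 21.1] x 18.0 37.0 y 3.0 23.0
green 822 px [273. 173.] scoop xyz top [10.9 26.3 21.2] x 1.0 20.0 y 17.0 36.0
white 236 px [364. 235.] scoop xyz top [-24.7 -25.3  23.9] x -29.0 -20.0 y -31.0 -21.0
white 281 px [321. 247.] scoop xyz top [-26.7  -0.5  50.6] x -28.0 -26.0 y -5.0 4.0
[506.41633822403315, 24.658263851112622, 122.89271689579205]
t 12.88 pos [506.4  24.2 121.6] yaw/pitch/roll [-5.2 23.1 -0.2] F [ 0.   0.4 -1.4] gap 0.126 gf 97.5 q [ 0.47 -0.12 -0.6   2.25  0.04  0.61 -1.83]
lin [0.067, 0.0, -0.188] ang [0.0, -0.0, 0.0] mm 80.0 deg 0.0 -> [501.7  25.1 202.6]
```

```bash
cat >> h.py <<'E'
def tr(pitch,rx,rz,roll=0,cy=0.2):
    r=R.from_euler('ZYX',[CY,-pitch,roll],degrees=True); return F.apply([rx,cy,rz])+np.r_[C,0]+r.apply(np.array([-41.7,1,101.5])+[40,0,0])
E
python3 -c "
from h import *
c=[[506.41633822403315, 24.658263851112622, 122.89271689579205],Rt(CY,23).as_quat().tolist()]
plan(tr(34,5,34,-5),Rt(CY,34,-5),c)
plan(tr(34,10,34,0),Rt(CY,34,0))"
```

```text
lin [-0.009, -0.022, 0.013] ang [-0.028, 0.061, 0.003] mm 11.0 deg 12.1 -> [505.9  33.5 116.7]
lin [0.01, 0.021, 0.007] ang [0.028, 0.0, -0.0] mm 10.0 deg 5.0 -> [509.6  24.6 117.2]
```

Emit:
servo_tool --grip '[1, 1, 1, 1, 1]' --linear '[[-0.004, -0.011, 0.006], [-0.009, -0.022, 0.013], [-0.009, -0.022, 0.013], [-0.009, -0.022, 0.013], [-0.009, -0.022, 0.013]]' --angular '[[-0.014, 0.03, 0.001], [-0.028, 0.061, 0.003], [-0.028, 0.061, 0.003], [-0.028, 0.061, 0.003], [-0.028, 0.061, 0.003]]'

```text
time: 13.5
ee_pos: [507.0, 32.4, 116.3]
orientation: [0.953, -0.058, 0.291, 0.056]
force: [1.2, -0.6, -1.2]
finger_gap: 0.128
grasp_force: 97.6
```

```bash
python3 -c "
from h import *
where();snap('wrist','w10');sweets('w10')"
```

```text
t 13.5 pos [507.   32.4 116.3] yaw/pitch/roll [-5.4 34.1 -5.1] F [ 1.2 -0.6 -1.2] gap 0.128 gf 97.6 q [ 0.56 -0.2  -0.82  2.37  0.37  0.41 -2.28]
orange 854 px [368. 170.] scoop xyz top [ 12.  -26.6  20.8] x 2.0 21.0 y -37.0 -18.0
orange 817 px [342. 215.] scoop xyz top [-13.  -12.3  23.8] x -23.0 -4.0 y -22.0 -3.0
yellow 888 px [332. 179.] scoop xyz top [ 7.  -6.6 21.1] x -3.0 16.0 y -16.0 3.0
yellow 828 px [306. 221.] scoop xyz top [-16.4   8.1  23.7] x -27.0 -8.0 y -1.0 18.0
green 797 px [295. 175.] scoop xyz top [ 9.5 14.1 21.1] x -0.0 18.0 y 5.0 23.0
green 756 px [274. 204.] scoop xyz top [-7.2 26.8 21.1] x -17.0 1.0 y 18.0 36.0
white 179 px [367. 234.] scoop xyz top [-24.3 -26.9  23.9] x -29.0 -21.0 y -32.0 -23.0
white 329 px [321. 246.] scoop xyz top [-26.9  -0.4  50.5] x -28.0 -26.0 y -4.0 4.0
```

```bash
python3 -c "
from h import *
c=[[506.41633822403315, 24.658263851112622, 122.89271689579205],Rt(CY,23).as_quat().tolist()]
plan(tr(34,5,34,-5),Rt(CY,34,-5),c)
plan(tr(28,3,50),Rt(CY,28))
plan(tr(15,-5,100),Rt(CY,15))"
```

```text
lin [-0.009, -0.022, 0.013] ang [-0.028, 0.061, 0.003] mm 11.0 deg 12.1 -> [505.9  33.5 116.7]
lin [0.044, 0.025, -0.035] ang [0.028, -0.033, -0.002] mm 25.0 deg 7.8 -> [511.4  24.3 138.8]
lin [0.099, 0.0, -0.114] ang [0.0, -0.072, 0.0] mm 60.0 deg 13.0 -> [524.9  23.1 197.7]
```

Emit:
servo_tool --grip '[1, 1, 1, 1, 1]' --linear '[[0.011, 0.006, -0.009], [0.022, 0.012, -0.018], [0.033, 0.018, -0.027], [0.044, 0.025, -0.035], [0.044, 0.025, -0.035]]' --angular '[[0.007, -0.008, 0], [0.014, -0.016, -0.001], [0.021, -0.025, -0.001], [0.028, -0.033, -0.002], [0.028, -0.033, -0.002]]'

```text
time: 14.18
ee_pos: [512.6, 23.2, 138.5]
orientation: [0.969, -0.045, 0.243, 0.012]
force: [-0.8, 0.6, -1.9]
finger_gap: 0.126
grasp_force: 97.7
```

Emit:
servo_tool --grip '[1, 1, 1, 1, 1]' --linear '[[0.015, 0, -0.018], [0.036, 0, -0.042], [0.06, 0, -0.07], [0.085, 0, -0.097], [0.099, 0, -0.114]]' --angular '[[0, -0.012, 0], [0, -0.027, 0], [0, -0.044, 0], [0, -0.061, 0], [0, -0.072, 0]]'

```text
time: 14.8
ee_pos: [525.5, 22.9, 197.1]
orientation: [0.99, -0.045, 0.132, 0.008]
force: [-0.0, -0.0, -2.4]
finger_gap: 0.127
grasp_force: 97.6
```

```bash
python3 -c "
from h import *
where();snap('wrist','w11');sweets('w11')
D=np.array([521,219.5]); off=np.array([-41.7-12.5,1,101.5-2.5])
def fin(p,z=101.5,yaw=CY): return np.r_[D,z]+R.from_euler('ZY',[yaw,-p],degrees=True).apply(off)
plan(fin(12,118),Rt(CY,12)); plan(fin(0),Rt(CY,0))"
```

```text
t 14.8 pos [525.5  22.9 197.1] yaw/pitch/roll [-5.2 15.2 -0.2] F [-0.  -0.  -2.4] gap 0.127 gf 97.6 q [ 0.4  -0.08 -0.51  2.02  0.02  0.94 -1.78]
orange 843 px [368. 175.] scoop xyz top [  9.7 -26.7  21. ] x 0.0 19.0 y -37.0 -18.0
orange 834 px [342. 215.] scoop xyz top [-13.2 -12.6  23.8] x -24.0 -5.0 y -22.0 -3.0
yellow 836 px [331. 181.] scoop xyz top [ 6.3 -6.1 21.1] x -4.0 15.0 y -16.0 4.0
yellow 844 px [306. 221.] scoop xyz top [-16.1   7.5  23.9] x -26.0 -8.0 y -2.0 18.0
green 827 px [294. 174.] scoop xyz top [10.1 14.6 21.2] x 1.0 19.0 y 5.0 24.0
green 791 px [274. 204.] scoop xyz top [-7.  26.7 21.2] x -17.0 1.0 y 17.0 36.0
white 210 px [370. 236.] scoop xyz top [-25.1 -28.7  24.2] x -29.0 -20.0 y -33.0 -24.0
lin [-0.226, -0.491, -0.076] ang [0.0, -0.017, 0.0] mm 218.0 deg 3.1 -> [447.8 227.3 203.4]
lin [0.046, 0.0, 0.017] ang [0.0, -0.067, 0.0] mm 20.0 deg 12.1 -> [467.1 225.5 200.6]
```

Emit:
servo_tool --grip '[1, 1, 1, 1, 1]' --linear '[[-0.01, -0.02, -0.01], [-0.03, -0.06, -0.02], [-0.06, -0.125, -0.03], [-0.09, -0.19, -0.04], [-0.12, -0.26, -0.04]]' --angular '[[0, 0, 0], [0, 0, 0], [0, 0, 0], [0, 0, 0], [0, 0, 0]]'

```text
time: 15.48
ee_pos: [482.4, 133.0, 198.7]
orientation: [0.99, -0.044, 0.132, 0.008]
force: [-0.2, -0.1, -1.5]
finger_gap: 0.13
grasp_force: 97.6
```

Emit:
servo_tool --grip '[1, 1, 1, 1, 1]' --linear '[[-0.03, -0.065, -0.01], [-0.055, -0.12, -0.018], [-0.08, -0.175, -0.027], [-0.097, -0.21, -0.033], [-0.106, -0.231, -0.036]]' --angular '[[0, -0.003, 0], [0, -0.007, 0], [0, -0.01, 0], [0, -0.014, 0], [0, -0.017, 0]]'

```text
time: 16.1
ee_pos: [447.0, 228.1, 201.3]
orientation: [0.993, -0.044, 0.105, 0.007]
force: [-0.6, 0.2, -1.8]
finger_gap: 0.123
grasp_force: 97.6
```

Emit:
servo_tool --grip '[1, 1, 1, 1, 1]' --linear '[[0, 0, 0], [0.005, 0, 0.002], [0.011, 0, 0.004], [0.017, 0, 0.006], [0.023, 0, 0.008]]' --angular '[[0, 0, 0], [0, -0.007, 0], [0, -0.016, 0], [0, -0.025, 0], [0, -0.034, 0]]'

```text
time: 16.73
ee_pos: [458.0, 225.9, 200.1]
orientation: [0.998, -0.046, 0.051, 0.004]
force: [0.2, -0.5, -2.2]
finger_gap: 0.127
grasp_force: 97.5
```

```bash
python3 -c "
from h import *
where();snap('wrist','w12');sweets('w12')
c=[[447.8,227.3,203.4],Rt(CY,12).as_quat().tolist()]; r=R.from_quat(c[1])
c2=[(np.array(c[0])+r.apply([9.2,0,3.2])).tolist(),(r*R.from_rotvec([0,-.034*np.pi,0])).as_quat().tolist()]; plan([467.1,225.5,200.6],Rt(CY,0),c2)"
```

```text
t 16.73 pos [458.  225.9 200.1] yaw/pitch/roll [-5.3  5.9 -0.2] F [ 0.2 -0.5 -2.2] gap 0.127 gf 97.5 q [ 0.24  0.03 -0.79  1.9   0.09  1.14 -2.25]
orange 851 px [368. 176.] scoop xyz top [  9.3 -26.8  21.2] x -1.0 18.0 y -36.0 -18.0
orange 853 px [342. 215.] scoop xyz top [-13.  -12.6  23.8] x -23.0 -4.0 y -22.0 -3.0
yellow 868 px [331. 180.] scoop xyz top [ 6.7 -6.1 21.2] x -3.0 16.0 y -16.0 4.0
yellow 794 px [307. 220.] scoop xyz top [-15.8   7.6  23.9] x -26.0 -8.0 y -2.0 18.0
green 825 px [294. 174.] scoop xyz top [10.5 14.5 21.2] x 1.0 19.0 y 5.0 24.0
green 800 px [274. 204.] scoop xyz top [-7.  26.4 21.4] x -17.0 2.0 y 17.0 36.0
white 218 px [370. 237.] scoop xyz top [-25.7 -28.6  24.3] x -30.0 -21.0 y -34.0 -24.0
lin [0.024, 0.0, 0.006] ang [0.0, -0.033, 0.0] mm 10.0 deg 5.9 -> [467.2 225.5 200.8]
```

Now level it, then check it against the coaster in the top camera.

Emit:
servo_tool --grip '[1, 1, 1, 1, 1]' --linear '[[0.006, 0, 0.002], [0.012, 0, 0.003], [0.018, 0, 0.005], [0.024, 0, 0.006], [0.024, 0, 0.006]]' --angular '[[0, -0.008, 0], [0, -0.016, 0], [0, -0.025, 0], [0, -0.033, 0], [0, -0.033, 0]]'

```text
time: 17.4
ee_pos: [467.8, 225.2, 198.6]
orientation: [0.999, -0.046, -0.0, 0.002]
force: [-0.5, 0.3, -1.4]
finger_gap: 0.13
grasp_force: 97.5
```

```bash
python3 - <<'E'
from h import *
where();w=snap('wrist','w13');sweets('w13'); pan_check('w13')
im,d,p,s=snap('top','t13'); snap('side','s13')
P=cloud(d,p); X,Y,Z=P[...,0],P[...,1],P[...,2]
m=(d>0)&(Z>90)&(Z<112)&(X>440)&(X<620)&(Y>140)&(Y<300); A=P[m]; print('pan rect (z90-112)',cv2.minAreaRect(A[:,:2].astype(np.float32)),np.median(Z[m]),m.sum())
f=(d>0)&(Z>90)&(Z<105)&(X>540)&(X<620)&(Y>140)&(Y<300); print('front x max',np.percentile(X[f],99.5),'y',Y[f].min(),Y[f].max(),'floor z',np.median(Z[f]))
# coaster still there? (blue remains visible)
im0,d0,p0,_=load('top0'); P0=cloud(d0,p0)
df=(abs(d-d0)>8)&(P0[...,2]<20)&(Z<20)&(d>0)&(d0>0); print('changed low px',df.sum())
H,S,V=cv2.split(cv2.cvtColor(im,cv2.COLOR_RGB2HSV)); b=(H>105)&(H<130)&(S>150); print('blue px',b.sum()); 
if b.sum()>20: print(P[b].min(0),P[b].max(0))
E
```

```text
t 17.4 pos [467.8 225.2 198.6] yaw/pitch/roll [-5.3 -0.  -0.2] F [-0.5  0.3 -1.4] gap 0.13 gf 97.5 q [ 0.23  0.13 -0.79  1.82  0.1   1.23 -2.24]
orange 852 px [368. 176.] scoop xyz top [  9.5 -26.8  21. ] x -1.0 18.0 y -36.0 -18.0
orange 845 px [342. 215.] scoop xyz top [-12.6 -12.6  23.9] x -23.0 -4.0 y -23.0 -3.0
yellow 835 px [331. 180.] scoop xyz top [ 7.  -6.1 21.2] x -3.0 16.0 y -16.0 3.0
yellow 834 px [307. 220.] scoop xyz top [-15.6   7.5  24.1] x -26.0 -8.0 y -2.0 17.0
green 793 px [294. 173.] scoop xyz top [10.7 14.7 21.3] x 1.0 20.0 y 5.0 24.0
green 788 px [274. 204.] scoop xyz top [-6.9 26.2 21.4] x -17.0 2.0 y 17.0 36.0
pan plane tool: slope x deg 17.83 slope y -0.47 z at x=54 90.8 sd 5.72
pan rect (z90-112) ((514.9280395507812, 220.03067016601562), (82.35748291015625, 94.47969055175781), 84.872802734375) 100.91664003288133 1411
front x max 563.8086375939704 y 175.6568054279422 257.7793428050893 floor z 100.70632013694876
changed low px 3681
blue px 329
[455.14075131  23.78157685   4.38026996] [557.58279934 200.05549793 883.89391796]
```

Emit:
servo_tool --grip '[1, 1, 1, 1, 1]' --linear '[[0, 0, 0], [0, 0, 0], [0, 0, 0], [0, 0, 0], [0, 0, 0]]' --angular '[[0, 0, 0], [0, 0, 0], [0, 0, 0], [0, 0, 0], [0, 0, 0]]'

```text
time: 18.18
ee_pos: [467.2, 225.4, 198.9]
orientation: [0.999, -0.046, 0.0, 0.002]
force: [-0.3, 0.0, -1.6]
finger_gap: 0.125
grasp_force: 97.5
```

```bash
python3 - <<'E'
from h import *
where(); im,d,p,s=snap('wrist','w14'); P=wcloud(d,p); A=P[104:150,270:370].reshape(-1,3); k=np.c_[A[:,:2],np.ones(len(A))]; c=np.linalg.lstsq(k,A[:,2],rcond=None)[0]; print('level deg',np.degrees(np.arctan(c[:2])),(A[:,2]-k@c).std(),'vel',abs(s['joint_velocities']).max())
im0,d0,p0,_=load('top0'); im1,d1,p1,_=load('top0')[:4]
t=load('t13')[0]
def cen(im,lo,hi,box):
    H,S,V=cv2.split(cv2.cvtColor(im,cv2.COLOR_RGB2HSV)); m=np.zeros(H.shape,bool); y0,y1,x0,x1=box; m[y0:y1,x0:x1]=1; m&=(H>=lo)&(H<=hi)&(S>150); q=np.argwhere(m); return len(q),q.mean(0).round(2) if len(q) else None
for nm,a in(('key_a',(15,30,330,385,235,275)),('lid',(0,5,100,175,240,390)),('container',(0,5,176,325,280,370))): print(nm,cen(im0,a[0],a[1],a[2:]),cen(t,a[0],a[1],a[2:]))
# sweets left in container?
H,S,V=cv2.split(cv2.cvtColor(t,cv2.COLOR_RGB2HSV)); m=np.zeros(H.shape,bool); m[190:310,295:360]=1; print('nonred in container',(m&(H>9)&(H<90)&(S>100)).sum())
print('key_b diff',np.abs(t[335:378,405:432].astype(int)-im0[335:378,405:432]).mean(),'chime',np.abs(t[160:206,118:164].astype(int)-im0[160:206,118:164]).mean())
E
```

```text
t 18.18 pos [467.2 225.4 198.9] yaw/pitch/roll [-5.2  0.1 -0.2] F [-0.3  0.  -1.6] gap 0.125 gf 97.5 q [ 0.23  0.13 -0.79  1.82  0.1   1.23 -2.24]
level deg [-0.70107477  0.06058567] 13.99393826916479 vel 0.00165675413544426
key_a (247, array([359.49, 253.35])) (249, array([359.35, 253.29]))
lid (7186, array([141.41, 313.46])) (7173, array([141.43, 313.46]))
container (8184, array([250.98, 325.76])) (8889, array([248.59, 325.86]))
nonred in container 0
key_b diff 17.25064599483204 chime 16.43352236925016
```

```bash
python3 -c "
from rig import env
print(env.close_job())"
```

```text
the job is handed in; nothing more can be done
None
```

The job is handed in: the scoop is held level and still in the gripper with all seven sweets in it, its pan within about 1 mm of the coaster's centre and about 10 cm above the console, at 18 s of the 58 s allowed. The white sweet dropped out of the last colour check but was in the pan in the one just before.

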